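Shut the coaster box and tuck its flap under the lip

ROBOT

A 6-joint arm with a two-finger parallel gripper is mounted at the origin on a cart in front of the work surface, level with it; the furniture and walls round the work are solid. World frame = base frame: x ahead of the robot, y to its left, z up, the work surface at z = 0. Lengths are in m, angles in rad, forces in N, time in s.
With the tool pointing down it reaches from about 0.25 to 0.725 m from the base axis. Payload 4 kg.
Tool frame: the origin (TCP) lies on the centre line of the jaws, within the pads' length; the fingertips stand 17 mm ahead of it and the grasp point (between the pads) lies 2 mm behind it; z points along the fingers, y is the line along which they close (so a half turn about z gives the same grasp; the last joint's range is limited). The gripper opens to 85 mm and grips with 20 to 120 N. Pads are 22 mm wide; open, the fingers measure 114 mm over their backs; the gripper's body (76 mm by 85 mm) begins 54 mm behind the grasp point. The pads swing forward as they close: fully open they stand 13 mm farther back than shut.
Start: joints at [-1.153, 0.241, 0.005, 1.335, 0, 1.571], TCP at [0.203, -0.457, 0.248] pointing down, gripper open.
Joint ranges: [-2.72, 2.72], [-1.05, 1.87], [-1.09, 1.28], [-1.99, 2.15], [-1.42, 1.44], [-3.14, 3.14]. Speed limits (rad/s): [2.79, 2.79, 3.14, 3.14, 3.14, 3.14].

INTERFACE

Orientations are given as a unit quaternion [x, y, z, w].
In Python, from workcell import get_obs, imaging, order gives the robot as it stands.
- The arm moves only by the tool apply_moves, never from a script. Its argument "targets" is a list that holds one entry, the list of rows, each a list of 5 numbers: the shift along the world's x, y, z in units of 40 mm (1.0 is 40 mm), then the turn about the world's z in degrees, then the gripper command: -1 is shut, 1 is fully open, values between are in proportion. In form: [[[dx, dy, dz, turn, fingers], ...]]. A call has 1 to 8 rows; each row shifts and turns the commanded pose from where the row before left it; what a row does not reach is not made up. A row lasts 1/12 s, in which the tool goes at most 41.7 mm and 7.16 degrees, less where a joint would pass 70% of its speed; a pose out of reach is approached as far as the arm can. A call is refused whole if a number of a shift passes 1 or a number of a turn 7.16, either way. A call with a gripper value outside its range is refused whole. The fingers move at their own pace and stop on an object; the grip force is fixed at half the most. Time passes only in rows, so rows that do not move let the fingers close. It gives the time, the measured TCP pose, the force, the opening and the grip force at its end, in the units of the state.
- get_obs(): the state, without advancing time (a new reading comes with each control period).
- imaging.camera(name): name is "side" or "top" or "wrist"; returns (picture, depth): 384x512x3 uint8, blue, green, red; 384x512 float32, m along the optical axis (not along the pixel's ray), 0 where there is no reading.
- imaging.get_calibration(name): a dict with "camera_matrix" (3x3 intrinsics, pixels), "eye" and "rotation" of the camera in the world; the wrist camera has in their place "hand_eye" (4x4, takes a point from camera to tool coordinates, whose origin is the TCP and whose axes are the flange's). Camera axes: x right, y down, z forward; pixel columns grow to the right and rows downward; lengths in m; the calibration is good to about 2 mm. A picture is of the moment at which its call begins: read the wrist's pose just before it. get_calibration takes no time and is no camera call.
- order.job_done(): hands the job in; it is judged then, once.
The state is a dict: "clock": time; "joint_pos": joint angles; "joint_vel": joint speeds; "tau": joint torques, N m; "eef_pos": TCP position; "tool_rot": TCP orientation; "ft_force": force on the tool from outside, world axes, zero at the start; "ft_torque": the same for the moment, N m; "grip_width": finger opening in m; "grasp_force": force on a finger pad.
Only numpy, scipy, OpenCV 4.12 (cv2) and the standard library are available. Lean on these libraries where they do the work, as an engineer would, in place of code of your own. Each camera call takes 0.05 s, during which the arm holds its last target. There are 200 camera calls.

TASK

Shut the wooden coaster box by pushing with the fingertips only: fold its green flap over onto the box, hold it down against its spring, and push it by its ridge fully home under the steel lip, so that it stays shut when you let go. Push gently, grasp nothing, do not lift, tip or shove the box out of its place, leave the coasters in it, and leave the other things on the worktop where they stand.

Things in the scene. Friction and masses are not known exactly. Their poses are not given: they have to be found in the camera images.
- coaster_box: Dark wooden box, loose on the worktop, about 1.5 kg (slides at 5 to 10 N). Origin: centre of its underside; +x runs from its hinge side (nearer the robot) to its lip side. 126 mm long (x -60 to +66), 118 mm wide, rim 50 mm high with a soft seal (1 mm give at about 5 N). Steel hinge cheeks outside both sides (x -66 to -22 mm, to 61 mm high). Three cork coasters inside, their top 37 mm high.
- flap_panel (a joint): Opening angle of the green flap, rad: 0 flat on the box, 1.57 upright, at most 1.9 (leaning back to -x). Panel 4 mm thick, 112 mm wide, 104 mm from hinge axis to edge. Light spring with friction: it stays put from about 0.9 to 1.7, but let go flat and untucked it springs up to about 0.4 to 0.8. Holding it flat takes about 2 N at the ridge.
- flap_carriage (a joint): Slide of the flap's hinge pin in its slots, m, along the box's +x: 0 to 0.018, starts at 0 to 0.002. At 0 the flap's edge passes 2 to 3 mm short of the lip's mouth, so it folds flat; at 0.018 it is fully home under the lip. Friction 3 N; stays where it is. Slid too early, the edge lands on the lip: push the ridge back to the hinge.
- flap_hinge (a point): Hinge axis of the flap, mid-width: 52 mm above the worktop, at x = -58 mm + slide in the box's frame, parallel to the box's y. Its frame turns with the flap: x from hinge to free edge, z the normal of the outer face (up when shut).
- flap_ridge (a point): Middle of the top of the pale wooden ridge on the flap's outer face: 83 mm from the hinge axis, 6 mm thick, 72 mm long along y, 9.5 mm proud of the face. When shut, the face is 54 mm above the worktop. A fingertip pushing the ridge's hinge side (toward +x) moves the shut flap home.
- flap_edge (a point): Middle of the flap's free edge, 104 mm from the hinge axis, in the panel's mid-plane.
- lip_edge (a point): Middle of the front edge of the mouth of the steel retaining lip on the box's far wall: 49 mm from the box's origin in +x, 62 mm above the worktop. The lip is 70 mm wide; its flat underside is 56.5 mm above the worktop from x = 57 to 68 mm; toward the hinge its mouth flares up (underside 61, top 66 mm high).
- coaster_1: Lowest of three round cork coasters stacked in the box, 96 mm across, 8 mm thick, origin under its centre.
- coaster_2: Middle coaster in the box, as the lowest.
- coaster_4: Top coaster in the box, as the lowest.
- spare_coaster: Bystander: a cork coaster of the same kind lying on the worktop to the right of the box.
- mug: Bystander: white mug, 92 x 127 x 95 mm, origin under its centre.
- tumbler: Bystander: clear glass tumbler, 80 mm across, 88 mm high, origin under its centre.
- jigger: Bystander: steel hourglass measure, 45 mm across, 96 mm high, origin under its centre.
- pump_bottle: Bystander: white bottle with pump head, 64 x 79 x 189 mm, origin under its centre.
- corkscrew: Bystander: waiter's corkscrew lying flat, 33 x 110 x 14 mm, origin under its centre.
Not all that is in view belongs to the job. Leave any blue, purple or turquoise look-alike of the coaster_4 alone.

How it is judged:
By the outcome, as a careful person would: the job done as asked, in the order asked, and still so for the second after the job is handed in, with the robot touching nothing.
It also fails if it takes over 35 s, if anything falls off the work surface, if the arm or the gripper's body presses on something with over 40 N, if the wrist force passes 120 N, or if a joint passes its speed limit or range.

## Working session

There is one attempt and no reset: what is moved stays moved. The work goes in short steps, Python scripts to look and compute and a tool call to move; the robot and the scene stay as the last step left them, time stands still between calls to the robot, and variables do not carry over. Pictures are saved under pics/ and viewed, at most 10 in all, crops included, and the job is handed in when it is done.

Besides the shell and the picture viewer there is one more tool, called after "Request:" by a JSON object that holds its "name" and its "arguments". apply_moves: Moves the arm, as the interface text tells. Its arguments: {"type":"object","properties":{"targets":{"type":"array","items":{"type":"array","items":{"type":"array","items":{"type":"number"}}}}},"required":["targets"]}

```bash
mkdir -p pics; ls
cat > h.py <<'E'
import numpy as np, cv2
from workcell import get_obs, imaging, order
def shot(n):
    p,d=imaging.camera(n); c=imaging.get_calibration(n); return p,d,c
def cloud(d,c):
    K=np.array(c["camera_matrix"]); v,u=np.indices(d.shape)
    P=np.stack([(u-K[0,2])/K[0,0]*d,(v-K[1,2])/K[1,1]*d,d],-1)
    return P@np.array(c["rotation"]).T+np.array(c["eye"])
E
python3 - <<'E'
from h import *
o=get_obs(); print({k:np.round(v,3).tolist() for k,v in o.items()})
for n in("side","top"):
    p,d,c=shot(n); np.savez(f"{n}0.npz",p=p,d=d); cv2.imwrite(f"pics/{n}0.png",p); print(n,c)
E
```

```text
pics
{'clock': 0.0, 'joint_pos': [-1.153, 0.241, 0.004, 1.335, 0.0, 1.571], 'joint_vel': [0.0, -0.001, -0.001, 0.001, -0.001, -0.002], 'tau': [0.002, -37.232, 25.241, 0.017, 0.0, 0.0], 'eef_pos': [0.203, -0.456, 0.247], 'tool_rot': [0.978, 0.207, -0.0, -0.001], 'ft_force': [-0.391, -0.177, -0.076], 'ft_torque': [-0.014, -0.023, -0.001], 'grasp_force': 0.0, 'grip_width': 0.086}
side {'camera_matrix': array([[413.73469947,   0.        , 256.57959564],
       [  0.        , 413.73469947, 184.63490112],
       [  0.        ,   0.        ,   1.        ]]), 'eye': array([ 0.16682481, -1.18715032,  0.83978338]), 'rotation': array([ 0.88389692, -0.15927363,  0.08230256, -0.4319542 ])}
top {'camera_matrix': array([[446.07199633,   0.        , 251.44727101],
       [  0.        , 446.07199633, 188.18560731],
       [  0.        ,   0.        ,   1.        ]]), 'eye': array([ 0.40177868, -0.22532817,  1.12620975]), 'rotation': array([ 0.70855646, -0.70358421,  0.04472419, -0.03027809])}
```

View pics/side0.png

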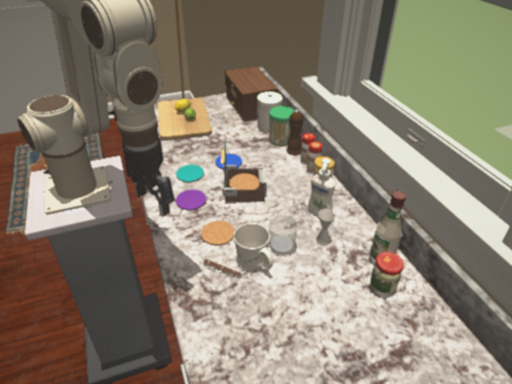

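View pics/top0.png

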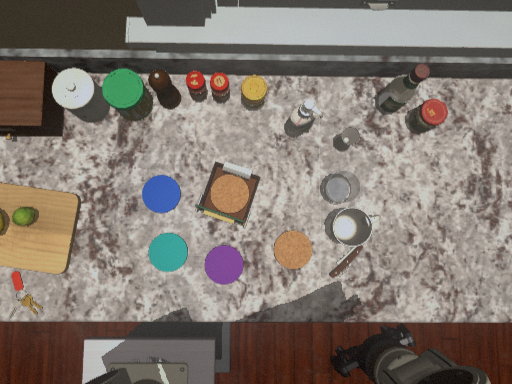

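```bash
cat > h.py <<'E'
import numpy as np, cv2
from scipy.spatial.transform import Rotation as R
from workcell import get_obs, imaging, order
def shot(n):
    p,d=imaging.camera(n); return p,d,imaging.get_calibration(n)
def cloud(d,c):
    K=np.array(c["camera_matrix"]); v,u=np.indices(d.shape)
    P=np.stack([(u-K[0,2])/K[0,0]*d,(v-K[1,2])/K[1,1]*d,d],-1)
    P=P@R.from_quat(c["rotation"]).as_matrix().T+np.array(c["eye"]); P[d==0]=np.nan; return P
E
python3 - <<'E'
from h import *
for n in("side","top"):
    z=np.load(f"{n}0.npz"); p=z["p"]; P=cloud(z["d"],imaging.get_calibration(n))
    hsv=cv2.cvtColor(p,cv2.COLOR_BGR2HSV)
    m=cv2.inRange(hsv,(40,80,30),(85,255,255))
    k,l,s,ct=cv2.connectedComponentsWithStats(m)
    for i in range(1,k):
        if s[i,4]>60:
            q=P[l==i]; print(n,s[i],np.round(np.nanmin(q,0),3),np.round(np.nanmax(q,0),3),np.round(np.nanmedian(q,0),3))
E
```

```text
side [269 106  25  16 294] [ 0.692 -0.033  0.081] [0.818 0.147 0.157] [0.732 0.047 0.121]
top [ 102   68   43   42 1397] [ 0.69   0.006 -0.003] [0.82  0.137 0.127] [0.738 0.054 0.12 ]
```

The side view shows the dark box at about (243,184) with its flap upright at (224,155). In the top view the box is at (229,195), with the lip at (237,170) on the far side and the flap edge-on at (220,215). Blue, turquoise and purple discs are look-alikes. The cork coaster at (293,250) is the spare.

Run:
```python
from h import *
z=np.load("top0.npz"); p=z["p"]; P=cloud(z["d"],imaging.get_calibration("top"))
sub=(slice(145,245),slice(180,285))
Q=P[sub].reshape(-1,3); 
m=(Q[:,2]>0.035)&(Q[:,2]<0.075)
r=cv2.minAreaRect(Q[m,:2].astype(np.float32)*1000); print("box rect",r)
m=(Q[:,2]>0.09); print("flap",m.sum(),np.round(np.c_[Q[m][:,:3]][::8],3).tolist())
# lip: bright
g=p[sub].min(2).reshape(-1); m=(g>120)&(Q[:,2]>0.045)&(Q[:,2]<0.08); print("lip",m.sum(),cv2.minAreaRect(Q[m,:2].astype(np.float32)*1000),np.nanmedian(Q[m],0))
print("table z",np.nanmedian(P[230:280,60:120,2]),np.nanmedian(P[200:240,180:195,2]))
# bystander extents: spare, mug etc
for n,(u,v) in dict(spare=(293,250),mug=(346,228),tumb=(340,188),blue=(161,194),turq=(168,252),purp=(224,265),pump=(302,116)).items(): print(n,np.round(P[v,u],3))
a=cv2.resize(p[140:250,170:290],None,fx=4,fy=4,interpolation=cv2.INTER_CUBIC)
s=np.load("side0.npz")["p"]; b=cv2.resize(s[130:220,205:285],None,fx=4,fy=4,interpolation=cv2.INTER_CUBIC)
H=440; c=np.zeros((H,800,3),np.uint8); c[:440,:480]=a; c[:360,480:800]=b; cv2.imwrite("pics/crop0.png",c)
```

```text
box rect ((504.6899719238281, -193.3814239501953), (127.00656127929688, 137.55751037597656), 71.46172332763672)
flap 276 [[0.468, -0.122, 0.155], [0.465, -0.133, 0.156], [0.464, -0.121, 0.1], [0.461, -0.144, 0.157], [0.459, -0.146, 0.156], [0.458, -0.145, 0.142], [0.456, -0.143, 0.136], [0.455, -0.162, 0.154], [0.453, -0.149, 0.138], [0.453, -0.168, 0.155], [0.451, -0.149, 0.134], [0.45, -0.168, 0.155], [0.449, -0.145, 0.139], [0.449, -0.163, 0.137], [0.448, -0.181, 0.156], [0.447, -0.158, 0.136], [0.447, -0.176, 0.136], [0.445, -0.154, 0.134], [0.445, -0.172, 0.141], [0.444, -0.19, 0.156], [0.442, -0.167, 0.138], [0.443, -0.185, 0.138], [0.442, -0.203, 0.155], [0.44, -0.181, 0.14], [0.44, -0.199, 0.152], [0.438, -0.176, 0.137], [0.438, -0.194, 0.137], [0.438, -0.212, 0.157], [0.436, -0.192, 0.135], [0.436, -0.209, 0.138], [0.434, -0.189, 0.139], [0.434, -0.207, 0.137], [0.433, -0.225, 0.156], [0.433, -0.216, 0.103], [0.43, -0.205, 0.136]]
lip 301 ((504.896240234375, -193.12496948242188), (126.22603607177734, 137.4588165283203), 71.30998229980469) [ 0.55698144 -0.21174626  0.06151687]
table z 0.0006605756993101064 -0.00027913162823289817
spare [ 0.367 -0.352  0.009]
mug [ 0.423 -0.487  0.004]
tumb [ 0.523 -0.472  0.007]
blue [ 0.504 -0.021  0.009]
turq [ 0.361 -0.042  0.009]
purp [ 0.329 -0.181  0.008]
pump [ 0.672 -0.359  0.143]
```

View pics/crop0.png

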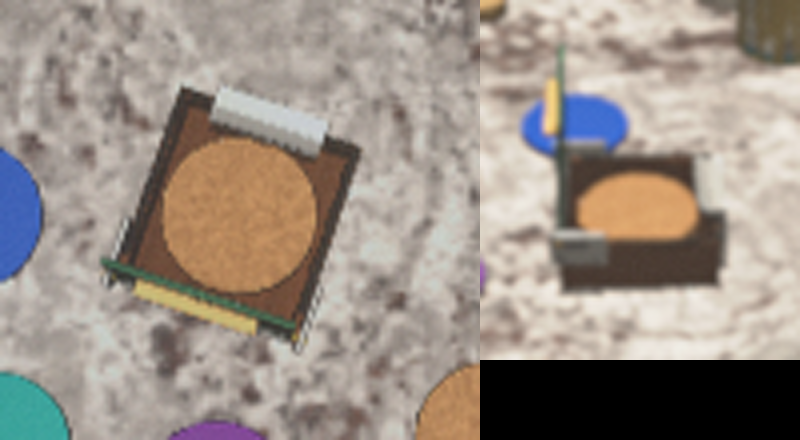

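The crop shows the flap upright with its pale ridge facing the robot, and the lip on the far wall. The box origin is about (0.503,-0.193) with yaw of about -18.6°. Next I'll approach with the fingers shut, behind the top of the flap.

Request:
{"name": "apply_moves", "arguments": {"targets": [[[0.54,0.72,0,-5.3,-1],[0.54,0.72,0,-5.3,-1],[0.54,0.72,0,-5.3,-1],[0.54,0.72,0,-5.3,-1],[0.54,0.72,0,-5.3,-1],[0.54,0.72,0,-5.3,-1],[0.54,0.72,0,-5.3,-1],[0.54,0.72,0,-5.3,-1]]]}}

```text
clock: 0.77
eef_pos: [0.3761, -0.2249, 0.248]
tool_rot: [0.987, -0.163, -0.0, -0.0]
ft_force: [-0.1, 0.9, 0.1]
grip_width: 0.0002
grasp_force: 0.0
```

Request:
{"name": "apply_moves", "arguments": {"targets": [[[0.5,0.7,0,0,-1],[0.5,0.65,0,0,-1],[0,0,-0.5,0,-1],[0,0,-0.4,0,-1],[0,0,0,0,-1]]]}}

```text
clock: 1.18
eef_pos: [0.4139, -0.1709, 0.2091]
tool_rot: [0.987, -0.159, -0.003, -0.001]
ft_force: [-1.5, -0.2, 0.5]
grip_width: -0.0
grasp_force: 0.0
```

Run:
```python
from h import *
o=get_obs(); print(np.round(o["eef_pos"],4),np.round(o["tool_rot"],3),np.round(o["ft_force"],2),o["clock"])
t=o["eef_pos"]
p,d,c=shot("side"); P=cloud(d,c)
m=(np.hypot(P[...,0]-t[0],P[...,1]-t[1])<0.045)&(P[...,2]>0.1)&(P[...,2]<0.28)
Q=P[m]; print("lowest",np.sort(Q[:,2])[:10].round(3))
ex=np.array([.948,-.319]);ey=np.array([.319,.948])
for z in np.arange(.17,.27,.006):
    k=abs(Q[:,2]-z)<.003
    if k.sum(): r=Q[k,:2]-t[:2]; print(round(z,3),k.sum(),"ex",(r@ex).min().round(4),(r@ex).max().round(4),"ey",(r@ey).min().round(4))
cv2.imwrite("pics/s1.png",cv2.resize(p[100:220,150:300],None,fx=5,fy=5,interpolation=cv2.INTER_CUBIC))
```

```text
[ 0.4139 -0.1709  0.2091] [ 0.987 -0.159 -0.003 -0.001] [-1.45 -0.22  0.53] 1.1833
lowest [0.123 0.128 0.13  0.133 0.135 0.136 0.136 0.136 0.136 0.136]
0.194 7 ex -0.0071 0.0077 ey -0.0083
0.2 14 ex -0.0095 0.0109 ey -0.0146
0.206 16 ex -0.0093 0.0108 ey -0.0169
0.212 12 ex -0.0089 0.0087 ey -0.0171
0.218 14 ex -0.0087 0.009 ey -0.0176
0.224 9 ex -0.0107 0.0091 ey -0.0216
0.23 6 ex -0.0045 0.012 ey -0.0157
0.236 3 ex 0.0122 0.0131 ey -0.0122
0.242 10 ex -0.011 0.0114 ey -0.0342
0.248 7 ex -0.0105 0.0119 ey -0.0403
0.254 14 ex -0.0043 0.0141 ey -0.0437
0.26 10 ex -0.0167 0.0172 ey -0.0447
0.266 12 ex -0.0159 0.0172 ey -0.0208
```

View pics/s1.png

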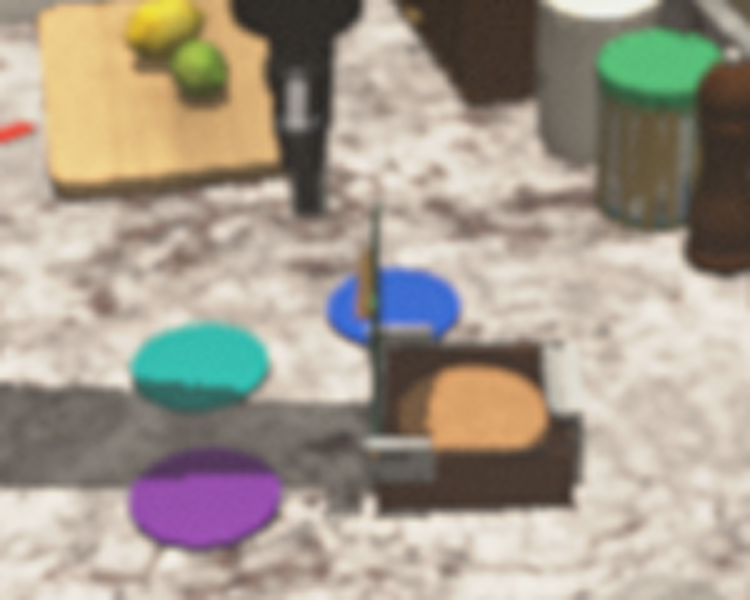

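The side crop shows the shut fingertips at (308,210), left of the upright flap at (375,200) and above it. Depth puts the tips 17 mm below the TCP and 22 mm wide. I'll descend behind the top of the flap.

Request:
{"name": "apply_moves", "arguments": {"targets": [[[0,0,-0.4,0,-1],[0,0,-0.4,0,-1],[0,0,-0.4,0,-1],[0.2,-0.07,0,0,-1],[0.2,-0.07,0,0,-1],[0,0,0,0,-1],[0,0,0,0,-1]]]}}

```text
clock: 1.82
eef_pos: [0.4333, -0.1791, 0.1657]
tool_rot: [0.987, -0.161, 0.001, 0.0]
ft_force: [-0.4, 0.3, -0.0]
grip_width: -0.0002
grasp_force: 0.0
```

Request:
{"name": "apply_moves", "arguments": {"targets": [[[0.14,-0.045,-0.04,0,-1],[0.14,-0.045,-0.04,0,-1],[0.14,-0.045,-0.04,0,-1],[0.14,-0.045,-0.04,0,-1],[0,0,0,0,-1]]]}}

```text
clock: 2.23
eef_pos: [0.4553, -0.1858, 0.1576]
tool_rot: [0.987, -0.16, 0.0, 0.0]
ft_force: [0.8, 0.8, -0.2]
grip_width: 0.0001
grasp_force: 0.0
```

Request:
{"name": "apply_moves", "arguments": {"targets": [[[0.13,-0.045,-0.055,0,-1],[0.13,-0.045,-0.055,0,-1],[0.13,-0.045,-0.055,0,-1],[0.13,-0.045,-0.055,0,-1],[0.12,-0.04,-0.08,0,-1],[0.12,-0.04,-0.08,0,-1],[0,0,0,0,-1]]]}}

```text
clock: 2.82
eef_pos: [0.487, -0.1967, 0.1432]
tool_rot: [0.987, -0.16, 0.002, 0.0]
ft_force: [2.9, -0.3, 3.7]
grip_width: 0.0
grasp_force: 2.2
```

Run:
```python
from h import *
p,d,c=shot("side"); np.savez("s2.npz",p=p,d=d)
cv2.imwrite("pics/s2.png",cv2.resize(p[100:220,150:300],None,fx=5,fy=5,interpolation=cv2.INTER_CUBIC))
```

```text
(no output)
```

View pics/s2.png

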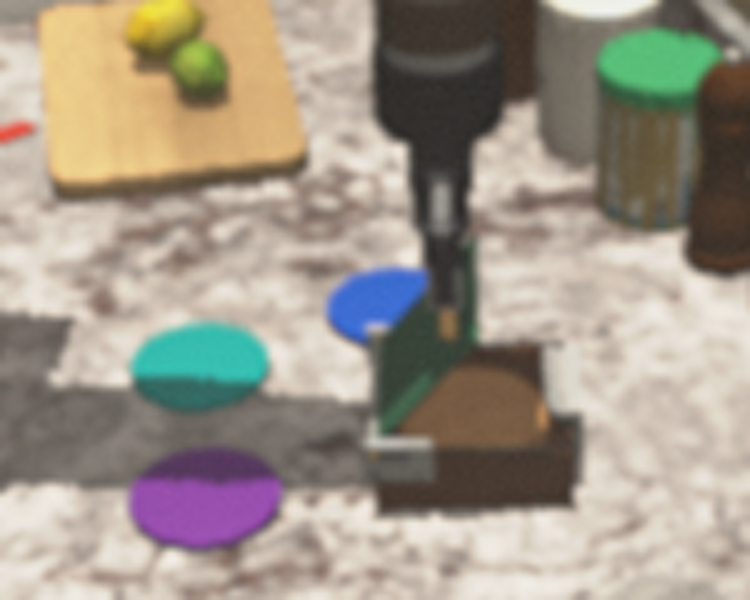

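The flap is at about 50° with the fingertip on its ridge at (448,320). I'll fold it a bit further.

Request:
{"name": "apply_moves", "arguments": {"targets": [[[0.07,-0.025,-0.08,0,-1],[0.07,-0.025,-0.08,0,-1],[0.07,-0.025,-0.08,0,-1],[0.06,-0.02,-0.08,0,-1],[0.04,-0.015,-0.1,0,-1],[0,0,0,0,-1]]]}}

```text
clock: 3.37
eef_pos: [0.5007, -0.2015, 0.128]
tool_rot: [0.987, -0.16, 0.004, 0.001]
ft_force: [5.5, -1.7, 7.2]
grip_width: -0.0
grasp_force: 3.5
```

Request:
{"name": "apply_moves", "arguments": {"targets": [[[0.1,-0.03,0.02,0,-1],[0,0,0.3,0,-1],[0,0,0.5,0,-1],[-0.3,0.1,0.3,0,-1],[-0.5,0.17,0,0,-1],[-0.4,0.13,0,0,-1],[0,0,0,0,-1],[0,0,0,0,-1]]]}}

```text
clock: 4.03
eef_pos: [0.4514, -0.1849, 0.1701]
tool_rot: [0.987, -0.16, -0.001, -0.0]
ft_force: [-0.2, -0.3, 0.2]
grip_width: -0.0004
grasp_force: 0.0
```

```bash
cat > m.py <<'E'
from h import *
import sys
o=get_obs(); print(np.round(o["eef_pos"],4),np.round(o["ft_force"],2),o["clock"])
p,d,c=shot("top"); P=cloud(d,c); p2,d2,c2=shot("side"); P2=cloud(d2,c2)
ex=np.array([.948,-.319]);ey=np.array([.319,.948]);O=np.array([.503,-.193])
for n,pp,PP in(("top",p,P),("side",p2,P2)):
    Q=PP.reshape(-1,3); hs=cv2.cvtColor(pp,cv2.COLOR_BGR2HSV).reshape(-1,3)
    x=(Q[:,:2]-O)@ex; y=(Q[:,:2]-O)@ey
    g=(hs[:,0]>40)&(hs[:,0]<90)&(hs[:,1]>40)&(abs(x)<.09)&(abs(y)<.065)&(Q[:,2]>.045)&(Q[:,2]<.17)
    if g.sum()>10:
        f=np.polyfit(x[g],Q[g,2],1); print(n,g.sum(),"green x",x[g].min().round(4),x[g].max().round(4),"z",Q[g,2].min().round(3),Q[g,2].max().round(3),"angle",np.arctan(f[0]).round(3),"at x=-58 z",np.polyval(f,-.058).round(4))
    r=(hs[:,0]>12)&(hs[:,0]<32)&(hs[:,1]>60)&(hs[:,2]>120)&(abs(x)<.09)&(abs(y)<.04)&(Q[:,2]>.058)
    if r.sum()>3: print(n,"ridge",r.sum(),np.median(x[r]).round(4),np.median(y[r]).round(4),np.median(Q[r,2]).round(4))
    l=(hs[:,1]<60)&(hs[:,2]>130)&(x>.03)&(x<.09)&(abs(y)<.05)&(Q[:,2]>.055)&(Q[:,2]<.075)
    if l.sum()>10: print(n,"lip",l.sum(),x[l].min().round(4),x[l].max().round(4),np.median(x[l]).round(4),"y",y[l].min().round(4),y[l].max().round(4),"z",np.median(Q[l,2]).round(4))
if len(sys.argv)>1:
    a=cv2.resize(p[140:250,170:290],None,fx=3.5,fy=3.5,interpolation=cv2.INTER_CUBIC);b=cv2.resize(p2[130:220,195:285],None,fx=4,fy=4,interpolation=cv2.INTER_CUBIC)
    im=np.zeros((390,790,3),np.uint8);im[:385,:420]=a;im[:360,430:790]=b;cv2.imwrite(f"pics/{sys.argv[1]}.png",im)
E
python3 m.py c3
```

```text
[ 0.4514 -0.1849  0.1701] [-0.16 -0.29  0.2 ] 4.0333
top 22 green x -0.0302 0.0168 z 0.074 0.108 angle 0.63 at x=-58 z 0.0544
top lip 122 0.0577 0.0705 0.0652 y -0.0333 0.0354 z 0.0609
side 435 green x -0.052 0.0294 z 0.048 0.115 angle 0.601 at x=-58 z 0.0557
side ridge 32 0.0058 -0.0106 0.1088
side lip 104 0.0476 0.0711 0.0597 y -0.0367 0.0476 z 0.0625
```

View pics/c3.png

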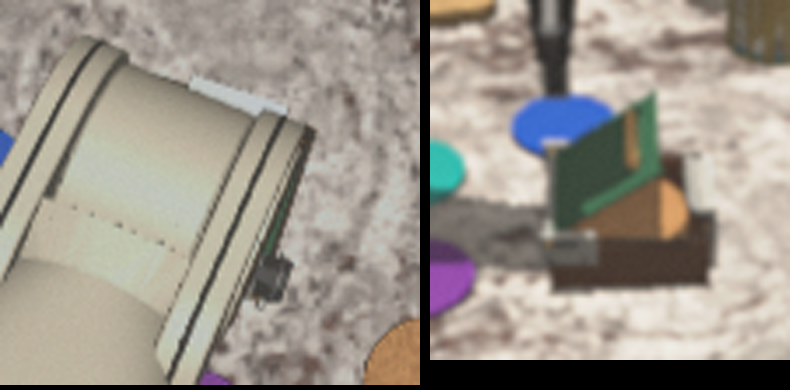

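The side crop on the right shows the flap resting at about 0.62 rad, with its ridge at (632,138) and the box in place. In the top crop the arm hides the box. Next I'll place the tip on the hinge side of the ridge.

Request:
{"name": "apply_moves", "arguments": {"targets": [[[0.45,-0.07,0,0,-1],[0.42,-0.065,0,0,-1],[0,0,-0.4,0,-1],[0,0,-0.4,0,-1],[0,0,-0.35,0,-1],[0,0,0,0,-1],[0,0,0,0,-1]]]}}

```text
clock: 4.72
eef_pos: [0.4875, -0.1907, 0.1236]
tool_rot: [0.987, -0.16, -0.001, -0.0]
ft_force: [0.3, -0.3, 1.0]
grip_width: 0.0002
grasp_force: 0.0
```

Request:
{"name": "apply_moves", "arguments": {"targets": [[[0,0,-0.12,0,-1],[0,0,-0.12,0,-1],[0,0,-0.11,0,-1],[0.045,-0.015,-0.1,0,-1],[0.045,-0.015,-0.1,0,-1],[0.045,-0.015,-0.1,0,-1],[0.04,-0.015,-0.1,0,-1],[0,0,0,0,-1]]]}}

```text
clock: 5.38
eef_pos: [0.495, -0.1933, 0.0941]
tool_rot: [0.987, -0.16, -0.0, -0.0]
ft_force: [0.9, -0.6, 0.5]
grip_width: 0.0
grasp_force: 0.1
```

Request:
{"name": "apply_moves", "arguments": {"targets": [[[0.025,-0.01,-0.1,0,-1],[0.025,-0.01,-0.1,0,-1],[0.02,-0.005,-0.1,0,-1],[0,0,-0.08,0,-1],[0,0,-0.06,0,-1],[0,0,0,0,-1]]]}}

```text
clock: 5.88
eef_pos: [0.4973, -0.1941, 0.0765]
tool_rot: [0.987, -0.16, -0.0, -0.0]
ft_force: [0.3, -0.1, 1.6]
grip_width: 0.0001
grasp_force: 0.4
```

```bash
python3 m.py c4
```

```text
[ 0.4973 -0.1941  0.0765] [ 0.32 -0.13  1.61] 5.8833
top 200 green x -0.0549 0.0443 z 0.051 0.125 angle 0.081 at x=-58 z 0.0541
side 469 green x -0.0522 0.0448 z 0.051 0.112 angle 0.086 at x=-58 z 0.0549
side ridge 24 0.0242 -0.0032 0.0713
side lip 85 0.0513 0.0712 0.0621 y -0.0378 0.0354 z 0.0622
```

Request:
{"name": "apply_moves", "arguments": {"targets": [[[0,0,-0.05,0,-1],[0,0,-0.04,0,-1],[0,0,-0.03,0,-1],[0,0,0,0,-1]]]}}

```text
clock: 6.32
eef_pos: [0.4971, -0.1941, 0.072]
tool_rot: [0.987, -0.16, -0.0, -0.0]
ft_force: [-1.0, 0.1, 1.7]
grip_width: 0.0002
grasp_force: 0.7
```

Request:
{"name": "apply_moves", "arguments": {"targets": [[[0,0,-0.03,0,-1],[0,0,-0.01,0,-1],[0,0,0,0,-1]]]}}

```text
clock: 6.57
eef_pos: [0.4972, -0.1941, 0.0708]
tool_rot: [0.987, -0.16, -0.0, -0.0]
ft_force: [-1.8, 0.1, 3.6]
grip_width: 0.0002
grasp_force: 1.7
```

```bash
python3 m.py c5
```

```text
[ 0.4972 -0.1941  0.0708] [-1.83  0.13  3.6 ] 6.5667
top 199 green x -0.0548 0.0443 z 0.049 0.058 angle -0.01 at x=-58 z 0.0538
side 480 green x -0.0517 0.0452 z 0.047 0.108 angle -0.005 at x=-58 z 0.0545
side ridge 19 0.025 -0.0069 0.0653
side lip 85 0.0512 0.0716 0.0621 y -0.0359 0.0376 z 0.0621
```

View pics/c5.png

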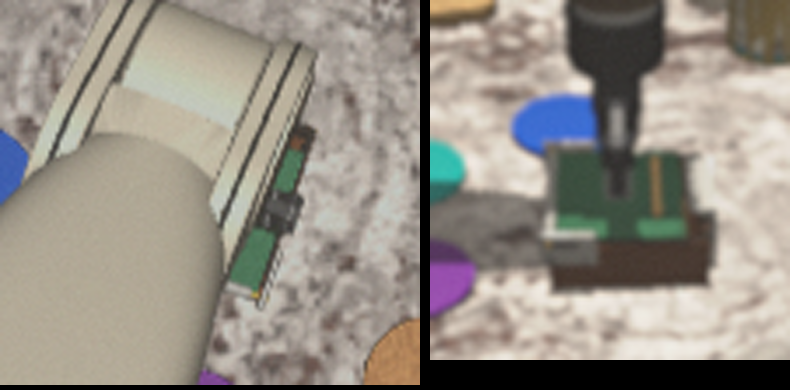

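The flap is flat (side crop: ridge at (656,185), edge short of the lip at (700,180)), and the fingertip is holding it with 3.6 N. I'll slide toward the ridge, then push it home.

Request:
{"name": "apply_moves", "arguments": {"targets": [[[0.07,-0.024,0,0,-1],[0.07,-0.024,0,0,-1],[0.07,-0.024,0,0,-1],[0.07,-0.024,0,0,-1],[0.05,-0.017,0,0,-1],[0,0,0,0,-1]]]}}

```text
clock: 7.17
eef_pos: [0.5107, -0.1986, 0.0707]
tool_rot: [0.987, -0.16, -0.0, -0.0]
ft_force: [-1.5, 1.1, 4.9]
grip_width: 0.0
grasp_force: 2.3
```

Request:
{"name": "apply_moves", "arguments": {"targets": [[[0.05,-0.017,0,0,-1],[0.05,-0.017,0,0,-1],[0.05,-0.017,0,0,-1],[0.05,-0.017,0,0,-1],[0.05,-0.017,0,0,-1],[0,0,0,0,-1]]]}}

```text
clock: 7.67
eef_pos: [0.5195, -0.2017, 0.0705]
tool_rot: [0.987, -0.16, -0.001, -0.0]
ft_force: [-4.4, 1.3, 6.4]
grip_width: 0.0004
grasp_force: 3.0
```

Request:
{"name": "apply_moves", "arguments": {"targets": [[[0.04,-0.013,0,0,-1],[0.04,-0.013,0,0,-1],[0.04,-0.013,0,0,-1],[0,0,0,0,-1]]]}}

```text
clock: 8.0
eef_pos: [0.5244, -0.2034, 0.0704]
tool_rot: [0.987, -0.16, -0.001, -0.0]
ft_force: [-3.2, 1.2, 6.6]
grip_width: 0.0003
grasp_force: 2.7
```

```bash
python3 m.py c6
```

```text
[ 0.5244 -0.2034  0.0704] [-3.21  1.24  6.63] 8.0
top 224 green x -0.0374 0.0639 z 0.046 0.059 angle -0.002 at x=-58 z 0.0535
side 422 green x -0.0328 0.0642 z 0.047 0.101 angle -0.007 at x=-58 z 0.0544
side ridge 26 0.0413 -0.0127 0.0653
side lip 17 0.0639 0.0714 0.0692 y -0.0253 0.0313 z 0.0619
```

Request:
{"name": "apply_moves", "arguments": {"targets": [[[0.03,-0.01,0,0,-1],[0.03,-0.01,0,0,-1],[0,0,0,0,-1]]]}}

```text
clock: 8.35
eef_pos: [0.5268, -0.2041, 0.0704]
tool_rot: [0.987, -0.16, -0.001, -0.0]
ft_force: [-3.6, 0.9, 5.0]
grip_width: 0.0
grasp_force: 2.6
```

Request:
{"name": "apply_moves", "arguments": {"targets": [[[0.03,-0.01,0,0,-1],[0.03,-0.01,0,0,-1],[0,0,0,0,-1]]]}}

```text
clock: 8.6
eef_pos: [0.5292, -0.205, 0.0704]
tool_rot: [0.987, -0.16, -0.001, -0.0]
ft_force: [-3.2, 1.4, 5.3]
grip_width: -0.0001
grasp_force: 2.8
```

```bash
python3 m.py c7
```

```text
[ 0.5292 -0.205   0.0704] [-3.16  1.36  5.34] 8.6
top 234 green x -0.0374 0.0631 z 0.049 0.059 angle 0.001 at x=-58 z 0.0533
side 441 green x -0.0351 0.0644 z 0.047 0.058 angle -0.012 at x=-58 z 0.0547
side ridge 18 0.0414 -0.0244 0.0658
side lip 18 0.0616 0.0713 0.0691 y -0.0233 0.0473 z 0.0611
```

View pics/c7.png

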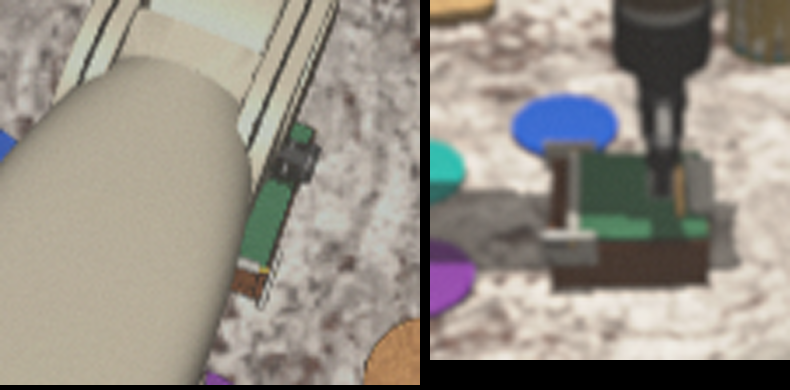

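The flap is nearly home, with the ridge at (680,190) beside the lip and the box unmoved. I'll press the ridge gently to confirm the end stop.

Request:
{"name": "apply_moves", "arguments": {"targets": [[[0.03,-0.01,0,0,-1],[0.03,-0.01,0,0,-1],[0,0,0,0,-1]]]}}

```text
clock: 8.95
eef_pos: [0.5294, -0.205, 0.0699]
tool_rot: [0.987, -0.16, -0.004, -0.001]
ft_force: [-8.7, 2.6, 8.3]
grip_width: -0.0
grasp_force: 5.6
```

The force rises to 9 N with no motion, so the flap is against its stop. I'll back off, lift and check.

Request:
{"name": "apply_moves", "arguments": {"targets": [[[-0.06,0.02,0,0,-1],[-0.05,0.017,0.05,0,-1],[0,0,0.2,0,-1],[0,0,0.6,0,-1],[-0.4,0.1,0.8,0,-1],[-0.8,0.2,0.5,0,-1],[-0.8,0,0,0,-1],[0,0,0,0,-1]]]}}

```text
clock: 9.62
eef_pos: [0.4429, -0.1916, 0.1574]
tool_rot: [0.987, -0.161, -0.002, -0.0]
ft_force: [-1.4, 0.3, -0.8]
grip_width: -0.0002
grasp_force: 0.0
```

Request:
{"name": "apply_moves", "arguments": {"targets": [[[-0.6,-0.8,0,0,-1],[-0.6,-0.8,0,0,-1],[-0.5,-0.8,0,0,-1],[-0.5,-0.8,0,0,-1],[-0.4,-0.8,0,0,-1],[0,-0.8,0,0,-1],[0,0,0,0,-1],[0,0,0,0,-1]]]}}

```text
clock: 10.28
eef_pos: [0.3441, -0.3864, 0.1565]
tool_rot: [0.987, -0.162, 0.0, 0.0]
ft_force: [-0.2, 0.7, 0.6]
grip_width: 0.0003
grasp_force: 0.0
```

```bash
python3 m.py c8
```

```text
[ 0.3441 -0.3864  0.1565] [-0.23  0.67  0.59] 10.2833
top 1619 green x -0.038 0.0639 z 0.046 0.064 angle 0.024 at x=-58 z 0.0533
top ridge 73 0.0413 0.0009 0.0647
top lip 246 0.0489 0.0714 0.06 y -0.034 0.0353 z 0.0616
side 533 green x -0.033 0.0645 z 0.048 0.062 angle 0.02 at x=-58 z 0.0539
side ridge 30 0.0422 -0.0048 0.0651
side lip 108 0.0474 0.0711 0.0599 y -0.0352 0.0483 z 0.0623
```

View pics/c8.png

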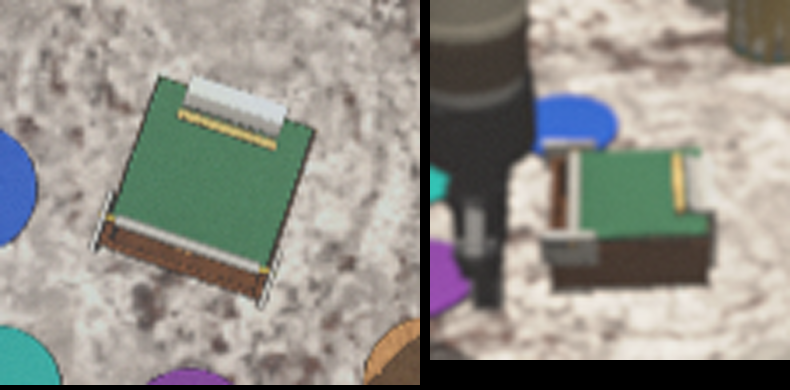

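The top and side crops show the flap flat, tucked under the lip (ridge at (228,130) against the lip at (237,105)) and staying shut with the arm clear. The box and its neighbours haven't moved.

```bash
python3 -c "
from workcell import order
print(order.job_done())"
```

```text
the job is handed in; nothing more can be done
None
```

I folded the flap flat, pushed it by its ridge against its end stop under the steel lip, and handed the job in at about 10.4 s; it stayed shut with the arm clear, and the box did not move in the camera measurements.

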